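# Sort the handful left by the shed door

## Robot

A 6-joint arm with a two-finger parallel gripper is mounted at the origin on the work surface. World frame = base frame: x ahead of the robot, y to its left, z up, the work surface at z = 0. Lengths are in m, angles in rad, forces in N, time in s.
With the tool pointing down it reaches from about 0.35 to 0.775 m from the base axis. Payload 5.5 kg.
Tool frame: the origin (TCP) lies at the very end of the fingers, on their centre line; the grasp point (between the pads) lies 19 mm behind it; z points along the fingers, y is the line along which they close (so a half turn about z gives the same grasp; the last joint's range is limited). The gripper opens to 85 mm and grips with 20 to 120 N. Pads are 22 mm wide; open, the fingers measure 114 mm over their backs; the gripper's body (76 mm by 85 mm) begins 54 mm behind the grasp point. The pads swing forward as they close: fully open they stand 13 mm farther back than shut.
Start: joints at [-1.371, 0.313, 0.046, 1.304, 0, 1.431], TCP at [0.192, -0.542, 0.231] pointing down, gripper open.
Joint ranges: [-2.76, 2.76], [-0.86, 1.69], [-1.03, 1.26], [-2.2, 2.34], [-1.47, 1.5], [-3.14, 3.14]. Speed limits (rad/s): [2.57, 2.57, 3.14, 3.14, 3.14, 3.14].

## Interface

Orientations are given as a unit quaternion [w, x, y, z].
In Python, from workcell import env gives the robot as it stands. The module is installed in compiled form; this text tells all that it offers.
- The arm moves only by the tool jog_arm, never from a script. Its arguments are lists of equal length, an entry for each row: "gripper": the opening, from 0 (shut) to 1 (fully open); "offset": the shift along the world's x, y, z in cm, a list of three; "twist": the turn about the world's z in degrees. In form: {"gripper": [gripper, ...], "offset": [[dx, dy, dz], ...], "twist": [twist, ...]}. A call has exactly 8 rows; each row is the pose to reach, as a shift and turn from the pose commanded when the call began; what a row does not reach only later rows make up. A row lasts 1/8 s, in which the tool goes at most 62.5 mm and 10.7 degrees, less where a joint would pass 70% of its speed; a pose out of reach is approached as far as the arm can. A call with a gripper value outside its range is refused whole. The fingers move at their own pace and stop on an object; "squeeze" is the grip in N (left out, the last holds). Time passes only in rows, so rows that repeat a pose let the fingers close, or fill a call up. It gives the time, the measured TCP pose, the force, the opening and the grip force at its end, in the units of the state.
- env.get_state(): the state, without advancing time (a new reading comes with each control period).
- env.read_camera(name): name is "scene" or "side" or "wrist"; returns a dict with "image" (480x640x3 uint8, red, green, blue), "z_map" (480x640 float32, m along the optical axis (not along the pixel's ray), 0 where there is no reading), "fovy" (degrees; the focal length in pixels is half the picture's height over the tangent of half this angle, whatever the lens; pixels are square), "cx", "cy" (the principal point, pixels), "cam_to_world" (4x4, takes a point from camera to world coordinates). Camera axes: x right, y up, looking along -z (the intrinsics and any distortion apply to the point x, -y, -z); pixel columns grow to the right and rows downward; lengths in m; the calibration is good to about 2 mm. A picture is of the moment at which its call begins.
- env.hand_in(): hands the job in; it is judged then, once.
The state is a dict: "clock": time; "joint_pos": joint angles; "qvel": joint speeds; "tau": joint torques, N m; "tcp_pos": TCP position; "orientation": TCP orientation; "wrist_force": force on the tool from outside, world axes, zero at the start; "ft_torque": the same for the moment, N m; "finger_gap": finger opening in m; "grip_force": force on a finger pad.
Only numpy, scipy, OpenCV 4.12 (cv2) and the standard library are available. Lean on these libraries where they do the work, as an engineer would, in place of code of your own. Each camera call takes 0.05 s, during which the arm holds its last target. There are 200 camera calls.

## Task

Sort the four things lying about on the crate top: lay the long-nose pliers flat inside the long pale wooden tool tray, lay the bolt with its nut in the round metal dish, and put both first aid things in the compartment of the open first aid box, the small bottle standing upright and the flat ointment tin lying flat beside it on the box's floor. Leave the soap pump, the lidded jar and the funnel where they stand.

Things in the scene. Friction and masses are not known exactly. Their poses are not given: they have to be found in the camera images.
- pliers_pivot (a point): Long-nose pliers, steel with black grips, lying flat and 16 mm thick; this point is at the middle of the pivot block, half-way up (8 mm above the underside). Site x points along the pliers to the jaws, z up. The pivot block is 28 mm wide (across y) and 32 mm long, with flat parallel sides, and is the place to grip. The jaws reach to 72 mm on +x, the two handles to 100 mm on -x; the handles are 50 mm wide over all. 200 g; the centre of mass is near the pivot.
- bolt_mid (a point): Steel hexagon bolt with its nut screwed on, lying level. This point is on its axis at the middle of the bare shank between head and nut, 15 mm above the bench. Site x points along the bolt from head to nut; the start orientation has z up. Shank 20 mm diameter, bare for 50 mm (-28 to +22 mm along x); head and nut 30 mm across flats; overall -41 to +42 mm along x. 250 g.
- bottle_mid (a point): Small round white plastic medicine bottle with a grey cap, standing upright; this point is at its centre, 38 mm above the underside. Body 38 mm diameter up to 48 mm high, cap 27 mm diameter, 76 mm tall over all. z up. 70 g.
- tin_mid (a point): Flat round aluminium ointment tin without print, lying flat: 55 mm diameter, 25 mm high; this point is at its centre, 12.5 mm above the underside. z up. 60 g.
- aid_box: White plastic first aid box, open at the top, fixed. Compartment 140 mm (x) by 220 mm (y) outside, 55 mm high, walls and floor 5 mm thick; origin at the centre of the compartment's underside. Its flap, with a green cross, hangs open on the +x side, sloping from the rim down to the bench (to about 0.20 m from the origin along +x); the flap is not part of the compartment.
- tool_tray: Long low pale plywood tray for tools, fixed: 134 mm (x) by 254 mm (y, the long way) outside, 27 mm high, walls and floor 7 mm thick; origin at the centre of its underside.
- bolt_dish: Round aluminium dish for bolts, fixed: 140 mm diameter at the rim, 132 mm at the foot, 36 mm high, wall 3 mm, floor 4 mm; origin at the centre of its underside.
- soap: Bystander: stainless steel soap pump dispenser, 68 mm diameter, 180 mm tall, with a 55 mm spout; origin at the centre of its underside. Not to be disturbed.
- jar: Bystander: lidded glass jar, 72 mm diameter, 100 mm tall; origin at the centre of its underside. Not to be disturbed.
- funnel: Bystander: green plastic funnel standing mouth down, 104 mm diameter at the foot, 115 mm tall; origin at the centre of its underside. Not to be disturbed.
Mind the look-alikes: they are no part of the job. Of the things like the part that bears tin_mid, leave any that is yellow; of the rest the smaller one is meant. What is shaped like the part that bears pliers_pivot but yellow is not meant.

How it is judged:
By the outcome, as a careful person would: the job done as asked, in the order asked, and still so for the second after the job is handed in, with the robot touching nothing.
It also fails if it takes over 102 s, if anything falls off the work surface, if the arm or the gripper's body presses on something with over 40 N, if the wrist force passes 120 N, or if a joint passes its speed limit or range.

## Working session

There is one attempt and no reset: what is moved stays moved. The work goes in short steps, Python scripts to look and compute and a tool call to move; the robot and the scene stay as the last step left them, time stands still between calls to the robot, and variables do not carry over. Pictures are saved under pics/ and viewed, at most 14 in all, crops included, and the job is handed in when it is done.

Besides the shell and the picture viewer there is one more tool, called as name([rows], argument=value, ...), one row to a line, values as JSON. jog_arm: Moves the arm, as the interface text tells. Its arguments: {"type":"object","properties":{"gripper":{"type":"array"},"offset":{"type":"array"},"twist":{"type":"array"},"squeeze":{"type":"number"}},"required":["gripper","offset","twist"]}

```bash
mkdir -p pics; cat > h.py <<'E'
from workcell import env
import numpy as np, cv2
def shot(n,f):
    c=env.read_camera(n); cv2.imwrite('pics/%s.png'%f,c['image'][:,:,::-1]); np.savez('%s.npz'%f,**c); return c
def pts(c):
    f=240/np.tan(np.radians(float(c['fovy']))/2); z=c['z_map']
    v,u=np.mgrid[:480,:640]
    p=np.stack([(u-c['cx'])/f*z,-(v-c['cy'])/f*z,-z,np.ones_like(z)],-1)
    return (p@c['cam_to_world'].T)[...,:3]
E
python3 - <<'E'
from h import *
for n in ['scene','side']:
    c=shot(n,n+'0'); print(n,[k for k in c],c['fovy'],c['cx'],c['cy'],c['cam_to_world'].round(3).tolist())
print(env.get_state())
E
```

```text
scene ['image', 'z_map', 'fovy', 'cx', 'cy', 'cam_to_world'] 57.59443926483026 329.08787931342204 240.86324563246595 [[0.797, -0.486, 0.358, 0.832], [0.604, 0.628, -0.491, -0.601], [0.013, 0.607, 0.794, 0.952], [0.0, 0.0, 0.0, 1.0]]
side ['image', 'z_map', 'fovy', 'cx', 'cy', 'cam_to_world'] 45.056827452482096 314.215246875733 240.17973455903584 [[0.965, 0.209, -0.159, 0.194], [-0.262, 0.731, -0.63, -0.977], [-0.016, 0.65, 0.76, 1.23], [0.0, 0.0, 0.0, 1.0]]
{'clock': 0.1, 'joint_pos': array([-1.37054909e+00,  3.13921325e-01,  4.51153231e-02,  1.30360602e+00,
        1.69899426e-05,  1.43113524e+00]), 'qvel': array([ 0.00088006,  0.00021654,  0.00145488, -0.00144167,  0.00126833,
       -0.00110995]), 'tau': array([ 3.24083601e-03, -4.81726313e+01,  2.99243456e+01,  1.27791447e-02,
       -4.15325758e-05,  2.03296047e-07]), 'tcp_pos': array([ 0.1915785 , -0.54167353,  0.2305096 ]), 'orientation': array([-8.07736311e-04,  9.85592201e-01,  1.69137109e-01, -1.59774391e-05]), 'wrist_force': array([ 0.38058479,  0.02657768, -0.40073469]), 'ft_torque': array([0.02225348, 0.01237097, 0.0050534 ]), 'grip_force': 0.0, 'finger_gap': 0.08567091964301235}
```

View pics/scene0.png

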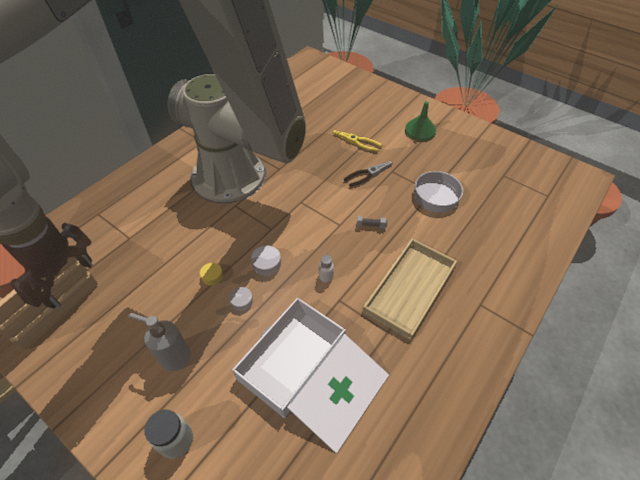

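View pics/side0.png

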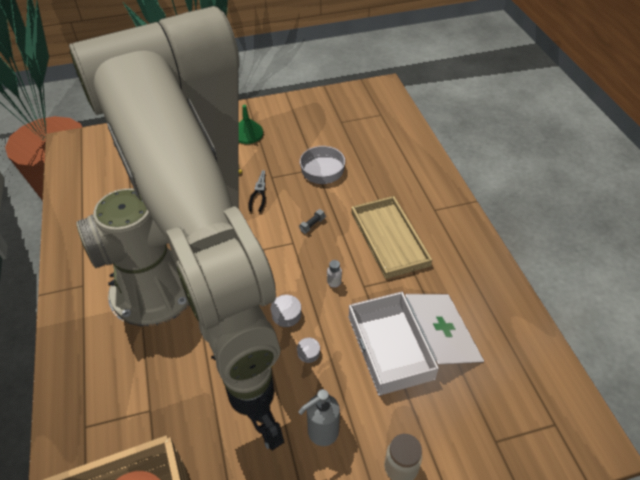

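Scene view: black pliers at about (370,174), yellow pliers at (358,140), bolt at (371,223), bottle at (326,270), small tin at (241,298), large tin at (266,260), yellow tin at (210,273). Receptacles: tray at (411,288), dish at (438,193), box at (290,352).

```bash
cat > m.py <<'E'
from h import *
import sys
for n in ['scene0','side0']:
    c=dict(np.load(n+'.npz')); P=pts(c)
    top=cv2.imread('pics/%s.png'%n)
    ok=(c['z_map']>0)
    print(n,'table z',np.percentile(P[...,2][ok&(abs(P[...,2])<.03)],[10,50,90]).round(4))
    m=(ok&(P[...,2]>.006)&(P[...,2]<.2)&(P[...,0]>.2)&(P[...,0]<1)&(abs(P[...,1])<.7)).astype(np.uint8)
    k,l,s,ce=cv2.connectedComponentsWithStats(m,connectivity=4)
    for i in range(1,k):
        if s[i,4]<60: continue
        q=P[l==i]; zt=np.percentile(q[:,2],98); t=q[q[:,2]>zt-.006]
        r=cv2.minAreaRect((t[:,:2]*1000).astype(np.float32))
        print('px',ce[i].round(),s[i,4],'ztop %.3f'%zt,'rect',np.round(r[0]),np.round(r[1]),round(r[2],1),'bb',q[:,:2].min(0).round(3),q[:,:2].max(0).round(3))
E
python3 m.py
python3 - <<'E'
import cv2
a=cv2.imread('pics/scene0.png')
cv2.imwrite('pics/crop1.png',cv2.resize(a[120:280,300:480],None,fx=4,fy=3.75,interpolation=2) if 0 else cv2.resize(a[120:265,300:480],None,fx=4,fy=4,interpolation=2))
E
```

```text
scene0 table z [-0.0021  0.0006  0.0057]
px [421. 125.] 652 ztop 0.112 rect [364. 552.] [14. 14.] 45.9 bb [0.31  0.499] [0.415 0.588]
px [364. 142.] 234 ztop 0.020 rect [252. 374.] [109.  46.] 13.0 bb [0.201 0.354] [0.309 0.408]
px [293. 156.] 67 ztop 0.199 rect [250.  29.] [ 6. 63.] 2.6 bb [ 0.24  -0.003] [0.253 0.066]
px [367. 172.] 355 ztop 0.020 rect [348. 269.] [164.  47.] 65.3 bb [0.298 0.185] [0.378 0.361]
px [438. 189.] 788 ztop 0.038 rect [554. 319.] [137. 140.] 9.6 bb [0.482 0.247] [0.623 0.39 ]
px [372. 222.] 260 ztop 0.033 rect [465. 101.] [78. 24.] 33.7 bb [0.426 0.066] [0.504 0.129]
px [410. 287.] 3831 ztop 0.029 rect [656.  -6.] [135. 258.] 3.1 bb [ 0.583 -0.138] [0.73  0.126]
px [266. 259.] 707 ztop 0.038 rect [ 321. -176.] [74. 72.] 65.1 bb [ 0.283 -0.213] [ 0.359 -0.137]
px [326. 268.] 325 ztop 0.078 rect [ 464. -109.] [25. 27.] 37.0 bb [ 0.447 -0.129] [ 0.485 -0.091]
px [211. 273.] 396 ztop 0.029 rect [ 234. -288.] [53. 55.] 46.7 bb [ 0.208 -0.316] [ 0.264 -0.262]
px [241. 298.] 426 ztop 0.028 rect [ 346. -295.] [53. 52.] 29.9 bb [ 0.319 -0.322] [ 0.373 -0.269]
px 
[... 706 characters left out ...]
.73 0.14]
px [313. 221.] 250 ztop 0.032 rect [462.  98.] [84. 24.] 34.0 bb [0.42  0.064] [0.505 0.131]
px [334. 273.] 310 ztop 0.078 rect [ 464. -111.] [29. 23.] 73.7 bb [ 0.444 -0.133] [ 0.482 -0.096]
px [420. 335.] 5366 ztop 0.057 rect [ 550. -335.] [175. 223.] 1.2 bb [ 0.462 -0.447] [ 0.729 -0.223]
px [286. 310.] 755 ztop 0.038 rect [ 320. -180.] [74. 73.] 29.8 bb [ 0.281 -0.217] [ 0.356 -0.138]
px [308. 349.] 442 ztop 0.029 rect [ 344. -297.] [55. 52.] 74.3 bb [ 0.317 -0.325] [ 0.371 -0.264]
px [322. 418.] 1538 ztop 0.180 rect [ 308. -502.] [62. 21.] 27.3 bb [ 0.273 -0.527] [ 0.359 -0.425]
px [403. 458.] 1432 ztop 0.102 rect [ 461. -609.] [63. 61.] 68.0 bb [ 0.425 -0.644] [ 0.494 -0.577]
```

View pics/crop1.png

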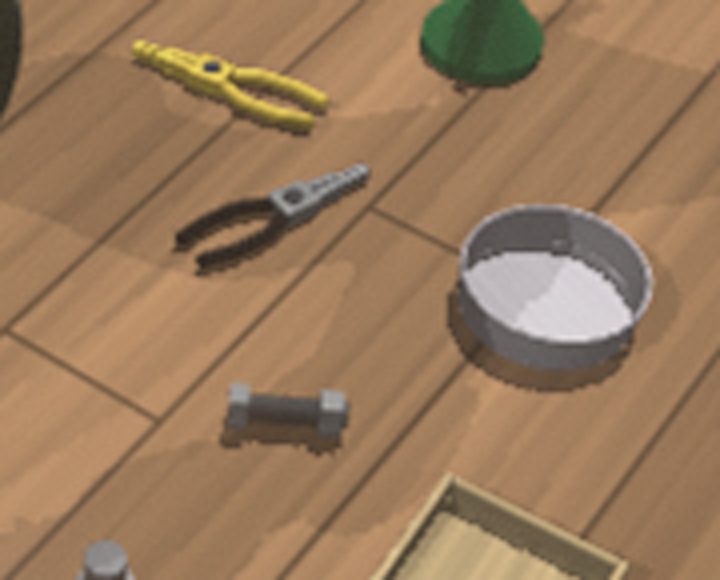

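The crop shows the pliers pivot at about (293,197), i.e. full-picture (373,169), with the jaw tip at (391,163). The bolt ends are at (359,222) and (383,223). Heights and sizes all agree with the given ones, about 2 mm high.

```bash
python3 - <<'E'
from h import *
c=dict(np.load('scene0.npz'));P=pts(c)
for n,(u,v) in dict(pivot=(373,169),jaw=(390,164),h1=(346,180),h2=(351,186)).items():
    q=P[v-1:v+2,u-1:u+2].reshape(-1,3); q=q[(q[:,2]>.006)]; print(n,q.mean(0).round(4),len(q))
for nm in ['scene0','side0']:
    c=dict(np.load(nm+'.npz'));P=pts(c)
    for n,x0,y0,r in [('pl',.345,.268,.1),('bolt',.465,.1,.055)]:
        m=(P[...,2]>.008)&(P[...,2]<.05)&(np.hypot(P[...,0]-x0,P[...,1]-y0)<r); q=P[m][:,:2]
        w=cv2.fitLine(q.astype(np.float32),cv2.DIST_L1,0,.001,.001).ravel(); d=w[:2]; t=(q-w[2:])@d
        s=(q-w[2:])@np.array([-d[1],d[0]])
        print(nm,n,w[2:].round(4),'ang',np.degrees(np.arctan2(d[1],d[0])).round(1),'ends',(w[2:]+d*t.min()).round(4),(w[2:]+d*t.max()).round(4))
        if n=='pl':
            lum=c['image'][m].mean(1); st=q[lum>90]; print('  steel',st.mean(0).round(4),len(st),(w[2:]+d*((st-w[2:])@d).min()).round(4))
    # long walls of tray
    m=(P[...,2]>.02)&(P[...,2]<.036)&(P[...,0]>.57)&(P[...,0]<.75)&(abs(P[...,1]+.008)<.14);q=P[m][:,:2]
    print('tray',cv2.boxPoints(cv2.minAreaRect((q*1000).astype(np.float32))).round().tolist())
    m=(P[...,2]>.048)&(P[...,2]<.066)&(P[...,0]>.45)&(P[...,0]<.63)&(abs(P[...,1]+.335)<.13);q=P[m][:,:2]
    # keep off the flap
    q=q[q[:,0]<.605]; print('box',cv2.boxPoints(cv2.minAreaRect((q*1000).astype(np.float32))).round().tolist())
E
```

```text
pivot [0.3491 0.2814 0.0179] 9
jaw [0.3736 0.3404 0.011 ] 6
h1 [0.3057 0.1984 0.0115] 5
h2 [0.3322 0.1875 0.0109] 5
scene0 pl [0.3674 0.3345] ang 73.2 ends [0.3229 0.1873] [0.3724 0.3512]
  steel [0.3525 0.2953] 141 [0.3269 0.2005]
scene0 bolt [0.4422 0.082 ] ang 31.9 ends [0.4324 0.0759] [0.5027 0.1196]
tray [[582.0, 120.0], [596.0, -139.0], [731.0, -131.0], [716.0, 128.0]]
box [[463.0, -222.0], [463.0, -444.0], [605.0, -444.0], [605.0, -222.0]]
side0 pl [0.3465 0.2784] ang 72.9 ends [0.3155 0.1775] [0.3679 0.3481]
  steel [0.3524 0.2993] 107 [0.3155 0.1775]
side0 bolt [0.4584 0.0927] ang 30.6 ends [0.4275 0.0744] [0.5003 0.1175]
tray [[579.0, 118.0], [594.0, -143.0], [731.0, -134.0], [716.0, 126.0]]
box [[463.0, -447.0], [605.0, -447.0], [605.0, -223.0], [463.0, -223.0]]
```

jog_arm([
  [0, 0, 5],
  [4, 6, 5],
  [8, 12, 5],
  [12, 18, 5],
  [16, 24, 5],
  [21, 30, 5],
  [25, 36, 5],
  [29, 42, 5],
], gripper=[0.6, 0.6, 0.6, 0.6, 0.6, 0.6, 0.6, 0.6], twist=[0, 8, 16, 24, 32, 40, 48, 52.5])

```text
clock: 1.1
tcp_pos: [0.441, -0.1805, 0.2811]
orientation: [0.0, 0.808, 0.589, -0.0]
wrist_force: [1.2, -1.2, -0.5]
finger_gap: 0.0508
grip_force: 0.0
```

jog_arm([
  [0, 6, 0],
  [0, 12, 0],
  [-3, 18, 0],
  [-6, 24, 0],
  [-9, 30, -3],
  [-11.5, 36, -7],
  [-13.2, 40.3, -12],
  [-13.2, 40.3, -12],
], gripper=[0.6, 0.6, 0.6, 0.6, 0.6, 0.6, 0.6, 0.6], twist=[0, 0, 0, 0, 0, 0, 0, 0])

```text
clock: 2.1
tcp_pos: [0.3059, 0.2218, 0.1595]
orientation: [-0.0, 0.809, 0.588, -0.001]
wrist_force: [0.9, -0.5, -0.2]
finger_gap: 0.0512
grip_force: 0.0
```

```bash
python3 - <<'E'
from h import *
c=shot('wrist','w1'); s=env.get_state(); print(s['tcp_pos'],s['joint_pos'].round(2),s['clock'],c['cam_to_world'].round(3).tolist())
E
```

```text
[0.30379642 0.2227254  0.1570353 ] [ 0.42 -0.03 -0.54  1.06  0.    2.3 ] 2.15 [[0.952, 0.29, 0.102, 0.331], [-0.307, 0.899, 0.311, 0.303], [-0.002, -0.327, 0.945, 0.303], [0.0, 0.0, 0.0, 1.0]]
```

View pics/w1.png

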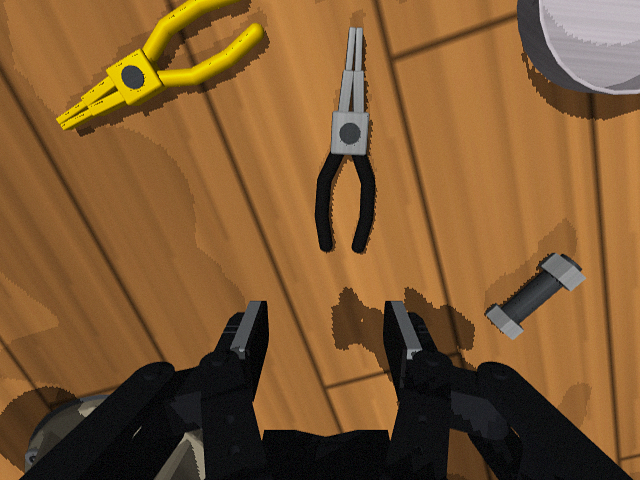

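Wrist view: black pliers pivot at (350,133), jaw tip at (356,30), handle ends at (327,247) and (360,248). Bolt centre at about (536,297).

```bash
cat >> h.py <<'E'
def at(c,u,v,z):
    f=240/np.tan(np.radians(float(c['fovy']))/2); T=c['cam_to_world']
    d=T[:3,:3]@np.array([(u-c['cx'])/f,-(v-c['cy'])/f,-1]); o=T[:3,3]; return (o+d*(z-o[2])/d[2]).round(4)
E
python3 - <<'E'
from h import *
c=dict(np.load('w1.npz'));P=pts(c)
for n,u,v,z in [('piv',350,133,.016),('tip',356,30,.011),('h1',327,247,.011),('h2',360,248,.011),('bolthead',563,272,.028),('boltnut',504,322,.028)]: print(n,at(c,u,v,z),P[v,u].round(4))
a=at(c,356,30,.01)-(at(c,327,247,.01)+at(c,360,248,.01))/2; print(np.degrees(np.arctan2(a[1],a[0])))
E
```

```text
piv [0.3446 0.2859 0.016 ] [0.3445 0.286  0.0187]
tip [0.3691 0.3519 0.011 ] [0.3686 0.3513 0.0144]
h1 [0.2989 0.2011 0.011 ] [0.2993 0.2023 0.0146]
h2 [0.3258 0.1915 0.011 ] [0.3259 0.1928 0.0145]
bolthead [0.4813 0.1256 0.028 ] [0.4803 0.1268 0.0299]
boltnut [0.4273 0.0927 0.028 ] [0.4269 0.0934 0.0289]
69.98450302134684
```

jog_arm([
  [2, 3, 0],
  [4.3, 6.1, -2],
  [4.3, 6.1, -7],
  [4.3, 6.1, -10],
  [4.3, 6.1, -10],
  [4.3, 6.1, -10],
  [4.3, 6.1, -10],
  [4.3, 6.1, -10],
], gripper=[0.6, 0.6, 0.6, 0.6, 0.6, 0.6, 0.6, 0.6], twist=[0, -1, -1, -1, -1, -1, -1, -1])

```text
clock: 3.15
tcp_pos: [0.3522, 0.2821, 0.0625]
orientation: [0.0, 0.814, 0.58, 0.001]
wrist_force: [-0.7, -0.3, 0.7]
finger_gap: 0.0511
grip_force: 0.0
```

```bash
python3 - <<'E'
from h import *
c=shot('wrist','w2'); s=env.get_state(); print(s['tcp_pos'],s['joint_pos'].round(2),s['clock'])
E
```

```text
[0.35196714 0.2819865  0.06231396] [ 0.5   0.2  -0.54  0.82 -0.    2.4 ] 3.2
```

View pics/w2.png

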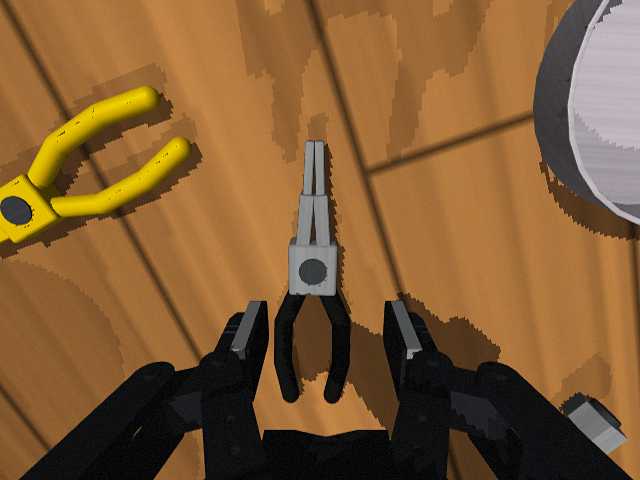

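Pivot at (313,270), jaw tip at (315,143), handle ends mid at (311,396): well aligned with the tool, with a small shift needed.

```bash
python3 - <<'E'
from h import *
c=dict(np.load('w2.npz'));P=pts(c)
print(at(c,313,270,.016),P[270,313].round(4),at(c,315,143,.01),at(c,311,396,.01))
a=at(c,315,143,.01)-at(c,311,396,.01);print(np.degrees(np.arctan2(a[1],a[0])))
E
```

```text
[0.3445 0.2861 0.016 ] [0.345  0.287  0.0184] [0.369 0.352 0.01 ] [0.3109 0.1966 0.01  ]
69.50054318622708
```

jog_arm([
  [-0.6, 0.3, 0],
  [-0.6, 0.3, -2],
  [-0.6, 0.3, -4],
  [-0.6, 0.3, -5],
  [-0.6, 0.3, -5.5],
  [-0.6, 0.3, -5.8],
  [-0.6, 0.3, -5.8],
  [-0.6, 0.3, -5.8],
], gripper=[0.6, 0.6, 0.6, 0.6, 0.6, 0.6, 0.6, 0.6], twist=[-1, -1, -1, -1, -1, -1, -1, -1])

```text
clock: 4.2
tcp_pos: [0.3456, 0.2848, 0.0037]
orientation: [0.0, 0.819, 0.573, 0.0]
wrist_force: [-0.1, -0.4, -0.1]
finger_gap: 0.0512
grip_force: 0.0
```

jog_arm([
  [0, 0, 0],
  [0, 0, 0],
  [0, 0, 0],
  [0, 0, 0],
  [0, 0, 0],
  [0, 0, 0],
  [0, 0, 3],
  [0, 0, 6],
], gripper=[0.4, 0.2, 0, 0, 0, 0, 0, 0], twist=[0, 0, 0, 0, 0, 0, 0, 0], squeeze=60)

```text
clock: 5.2
tcp_pos: [0.3444, 0.2841, 0.0633]
orientation: [-0.0, 0.819, 0.573, -0.001]
wrist_force: [-0.1, -0.7, -2.2]
finger_gap: 0.0259
grip_force: 60.1
```

```bash
python3 - <<'E'
from h import *
c=shot('wrist','w3'); s=env.get_state(); print(s['tcp_pos'],s['joint_pos'].round(2),s['clock'],s['finger_gap'],s['grip_force'])
E
```

```text
[0.34663341 0.28549395 0.06706868] [ 0.51  0.19 -0.54  0.83 -0.    2.43] 5.25 0.02659479692309196 60.217015743255615
```

View pics/w3.png

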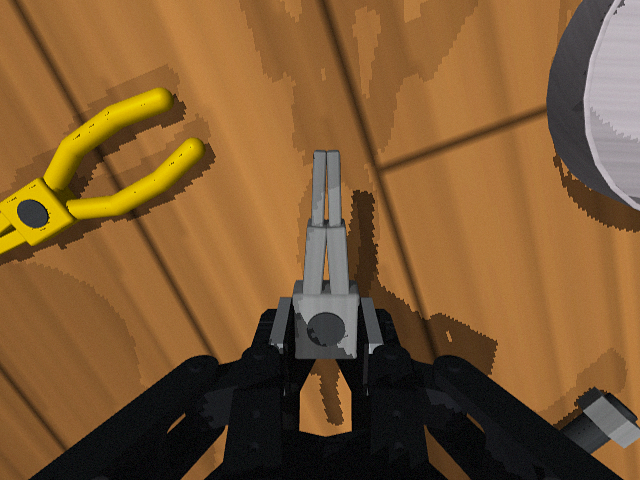

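jog_arm([
  [0, 0, 5],
  [3, -3, 8],
  [7, -7, 8],
  [11, -11, 8],
  [15, -15, 8],
  [19, -19, 8],
  [23, -23, 8],
  [27, -26, 8],
], gripper=[0, 0, 0, 0, 0, 0, 0, 0], twist=[0, 3, 6, 9, 12, 15, 19, 23])

```text
clock: 6.25
tcp_pos: [0.616, 0.0227, 0.142]
orientation: [-0.0, 0.688, 0.726, -0.0]
wrist_force: [0.6, 0.7, -1.8]
finger_gap: 0.026
grip_force: 60.2
```

jog_arm([
  [3.9, -1.7, 0],
  [3.9, -1.7, -4],
  [3.9, -1.7, -8],
  [3.9, -1.7, -10.5],
  [3.9, -1.7, -11.8],
  [3.9, -1.7, -12.5],
  [3.9, -1.7, -12.9],
  [3.9, -1.7, -12.9],
], gripper=[0, 0, 0, 0, 0, 0, 0, 0], twist=[0, 0, 0, 0, 0, 0, 0, 0])

```text
clock: 7.25
tcp_pos: [0.6548, 0.0076, 0.015]
orientation: [0.001, 0.689, 0.725, 0.0]
wrist_force: [-0.1, 0.6, -2.1]
finger_gap: 0.0261
grip_force: 60.2
```

jog_arm([
  [0, 0, -0.2],
  [0, 0, -0.3],
  [0, 0, -0.3],
  [0, 0, -0.3],
  [0, 0, -0.3],
  [0, 0, -0.3],
  [0, 0, 4],
  [0, 0, 10],
], gripper=[0, 0, 0, 0.2, 0.5, 0.5, 0.5, 0.5], twist=[0, 0, 0, 0, 0, 0, 0, 0])

```text
clock: 8.25
tcp_pos: [0.6528, 0.0077, 0.1136]
orientation: [-0.002, 0.689, 0.725, -0.001]
wrist_force: [0.6, -0.1, -1.3]
finger_gap: 0.0428
grip_force: 0.0
```

jog_arm([
  [-3, 1, 0],
  [-6, 2, 0],
  [-10, 3, 0],
  [-14, 4, 0],
  [-18, 6, 0],
  [-21, 7, -1],
  [-22, 7, -1],
  [-22, 7, -1],
], gripper=[0.5, 0.5, 0.5, 0.5, 0.5, 0.5, 0.5, 0.5], twist=[-10, -20, -30, -40, -50, -60, -61.5, -61.5])

```text
clock: 9.25
tcp_pos: [0.435, 0.0775, 0.105]
orientation: [0.0, 0.962, 0.272, 0.001]
wrist_force: [1.5, -0.1, 0.5]
finger_gap: 0.0428
grip_force: 0.0
```

```bash
python3 - <<'E'
from h import *
c=shot('wrist','w4'); s=env.get_state(); print(s['tcp_pos'],s['joint_pos'].round(2),s['clock'],s['orientation'].round(3))
E
```

```text
[0.43587486 0.07733285 0.10511095] [-0.01  0.14 -0.5   0.93 -0.    2.58] 9.3 [0.    0.962 0.272 0.001]
```

View pics/w4.png

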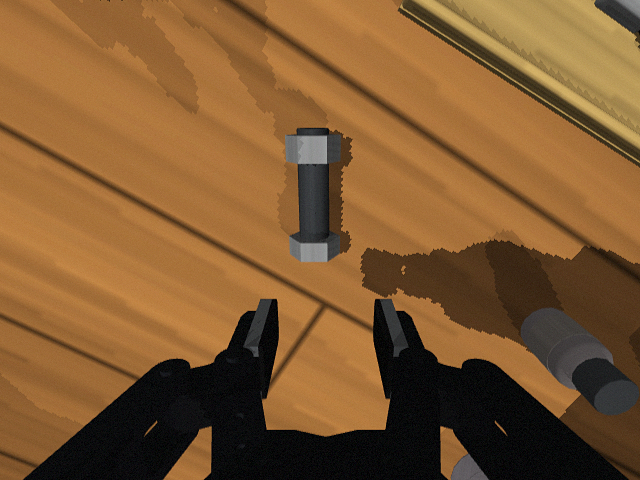

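The bolt lies upright in the picture: nut at (313,148), head at (315,247), bare shank from 163 to 237 in column 314.

```bash
python3 - <<'E'
from h import *
c=dict(np.load('w4.npz'));P=pts(c)
a,b=at(c,313.5,165,.025),at(c,314.5,236,.025);print(a,b,(a+b)/2,np.degrees(np.arctan2(*(a-b)[1::-1])),P[200,314])
E
```

```text
[0.478 0.114 0.025] [0.439  0.0898 0.025 ] [0.4585 0.1019 0.025 ] 31.820131910619015 [0.4597267  0.10264645 0.02665253]
```

jog_arm([
  [2.6, 2.1, 0],
  [2.6, 2.1, -4],
  [2.6, 2.1, -7],
  [2.6, 2.1, -8.5],
  [2.6, 2.1, -9.3],
  [2.6, 2.1, -10.1],
  [2.6, 2.1, -10.1],
  [2.6, 2.1, -10.1],
], gripper=[0.5, 0.5, 0.5, 0.5, 0.5, 0.5, 0.5, 0.5], twist=[0, 0, 0, 0, 0, 0, 0, 0])

```text
clock: 10.3
tcp_pos: [0.4608, 0.0986, 0.0038]
orientation: [0.0, 0.963, 0.271, 0.0]
wrist_force: [0.7, -0.5, -0.6]
finger_gap: 0.0426
grip_force: 0.0
```

jog_arm([
  [0, 0, 0],
  [0, 0, 0],
  [0, 0, 0],
  [0, 0, 0],
  [0, 0, 0],
  [0, 0, 0],
  [0, 0, 4],
  [0, 0, 8],
], gripper=[0.4, 0.2, 0, 0, 0, 0, 0, 0], twist=[0, 0, 0, 0, 0, 0, 0, 0], squeeze=60)

```text
clock: 11.3
tcp_pos: [0.4592, 0.0985, 0.0835]
orientation: [-0.0, 0.963, 0.271, -0.001]
wrist_force: [1.1, 0.7, -1.7]
finger_gap: 0.018
grip_force: 59.3
```

```bash
python3 - <<'E'
from h import *
c=shot('wrist','w5'); s=env.get_state(); print(s['tcp_pos'],s['joint_pos'].round(2),s['clock'],s['finger_gap'],s['grip_force'],s['wrist_force'])
cv2.imwrite('pics/w5c.png',cv2.imread('pics/w5.png')[200:480,150:490])
c=dict(np.load('w3.npz'));print(at(c,326,330,.079))
E
```

```text
[0.46258056 0.09878899 0.08880215] [ 0.04  0.21 -0.46  0.89 -0.    2.63] 11.35 0.01785285883326196 59.58102464675903 [ 2.28081846 -0.29847724  0.91490975]
[0.3438 0.286  0.079 ]
```

View pics/w5c.png

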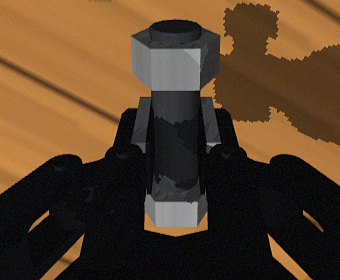

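jog_arm([
  [2, 5, 1],
  [4, 10, 1],
  [6.5, 15.5, 1],
  [9, 21.9, 1],
  [9, 21.9, -2],
  [9, 21.9, -5],
  [9, 21.9, -6.5],
  [9, 21.9, -7.4],
], gripper=[0, 0, 0, 0, 0, 0, 0, 0], twist=[5, 10, 15, 20, 20, 20, 20, 20])

```text
clock: 12.35
tcp_pos: [0.5497, 0.3172, 0.0082]
orientation: [0.0, 0.901, 0.434, -0.001]
wrist_force: [0.1, 0.1, -3.3]
finger_gap: 0.0177
grip_force: 59.5
```

jog_arm([
  [0, 0, 0],
  [0, 0, 0],
  [0, 0, 0],
  [0, 0, 0],
  [0, 0, 3],
  [0, 0, 8],
  [0, -4, 12],
  [-1, -10, 12],
], gripper=[0, 0.2, 0.45, 0.45, 0.45, 0.45, 0.45, 0.45], twist=[0, 0, 0, 0, 0, 0, 0, 0])

```text
clock: 13.35
tcp_pos: [0.544, 0.2186, 0.1341]
orientation: [0.001, 0.9, 0.435, 0.005]
wrist_force: [0.6, -1.7, -0.5]
finger_gap: 0.038
grip_force: 0.0
```

```bash
python3 - <<'E'
from h import *
c=shot('scene','s1'); s=env.get_state(); print(s['tcp_pos'],s['joint_pos'].round(2),s['clock'])
a=cv2.imread('pics/s1.png');cv2.imwrite('pics/s1c.png',cv2.resize(a[130:350,300:480],None,fx=2.7,fy=2.7,interpolation=2))
E
```

```text
[0.53977401 0.21088606 0.1315748 ] [ 0.24  0.37 -0.12  1.08 -0.    2.48] 13.4
```

View pics/s1c.png

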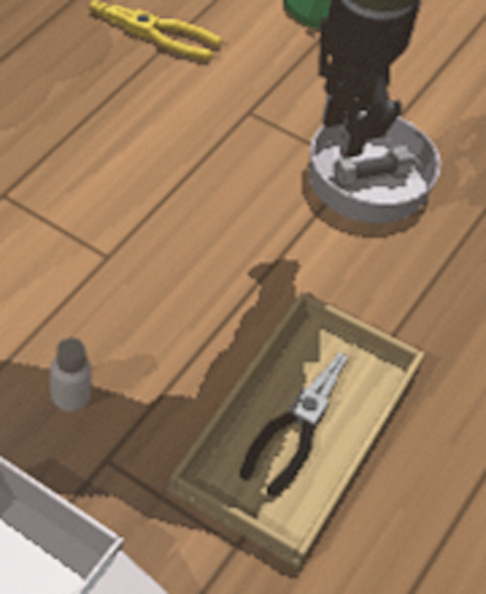

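jog_arm([
  [-1, -5, 0],
  [-2, -10, 0],
  [-3, -15, 0],
  [-4, -20, 0],
  [-5, -25, 0],
  [-6.5, -30, 0],
  [-7.5, -32.1, 0],
  [-7.5, -32.1, 0],
], gripper=[0.8, 0.8, 0.8, 0.8, 0.8, 0.8, 0.8, 0.8], twist=[5, 10, 15, 20, 25, 30, 35, 38.6])

```text
clock: 14.4
tcp_pos: [0.4648, -0.1052, 0.1298]
orientation: [0.0, 0.707, 0.707, 0.0]
wrist_force: [0.1, -0.2, -0.1]
finger_gap: 0.0685
grip_force: 0.0
```

```bash
python3 - <<'E'
from h import *
c=shot('wrist','w6'); s=env.get_state(); print(s['tcp_pos'],s['joint_pos'].round(2),s['clock'],s['orientation'].round(3))
P=pts(c);m=(abs(P[...,2]-.077)<.006)&(np.hypot(P[...,0]-.4645,P[...,1]+.11)<.04);q=P[m];print(m.sum(),q.mean(0) if m.any() else 0)
E
```

```text
[ 0.46505558 -0.10449814  0.12983632] [-0.39  0.18 -0.38  1.    0.    1.18] 14.45 [0.    0.706 0.708 0.   ]
1543 [ 0.4617402  -0.10635394  0.07700966]
```

jog_arm([
  [0, -0.4, -2],
  [0, -0.4, -4],
  [0, -0.4, -6],
  [0, -0.4, -8],
  [0, -0.4, -10],
  [0, -0.4, -11.2],
  [0, -0.4, -11.2],
  [0, -0.4, -11.2],
], gripper=[0.8, 0.8, 0.8, 0.8, 0.8, 0.8, 0.8, 0.8], twist=[0, 0, 0, 0, 0, 0, 0, 0])

```text
clock: 15.45
tcp_pos: [0.4659, -0.1075, 0.018]
orientation: [0.001, 0.707, 0.708, 0.0]
wrist_force: [0.1, -0.6, -0.4]
finger_gap: 0.0681
grip_force: 0.0
```

jog_arm([
  [0, 0, 0],
  [0, 0, 0],
  [0, 0, 0],
  [0, 0, 0],
  [0, 0, 0],
  [0, 0, 0],
  [0, 0, 4],
  [0, 0, 9],
], gripper=[0.6, 0.5, 0.4, 0.2, 0, 0, 0, 0], twist=[0, 0, 0, 0, 0, 0, 0, 0], squeeze=30)

```text
clock: 16.45
tcp_pos: [0.464, -0.1068, 0.1071]
orientation: [-0.002, 0.707, 0.707, -0.001]
wrist_force: [1.1, -1.5, -0.9]
finger_gap: 0.0368
grip_force: 30.6
```

```bash
python3 - <<'E'
from h import *
c=shot('wrist','w7'); s=env.get_state(); print(s['tcp_pos'],s['joint_pos'].round(2),s['clock'],s['finger_gap'],s['grip_force'],s['wrist_force'])
P=pts(c)
z=s['tcp_pos'][2]-.018
m=(P[...,2]>z+.068)&(P[...,2]<z+.084)&(np.hypot(P[...,0]-s['tcp_pos'][0],P[...,1]-s['tcp_pos'][1])<.03);print(P[m].mean(0),m.sum(),np.ptp(P[m],0))
cv2.imwrite('pics/w7c.png',cv2.imread('pics/w7.png')[150:480,150:490])
E
```

```text
[ 0.46799494 -0.10834726  0.11419312] [-0.39  0.2  -0.41  0.96  0.    1.17] 16.5 0.03680821778275407 30.694818100892007 [ 2.60751971 -1.25054924  3.04418845]
[ 0.46664261 -0.09983625  0.16837066] 5789 [0.0565167  0.02742994 0.01598142]
```

View pics/w7c.png

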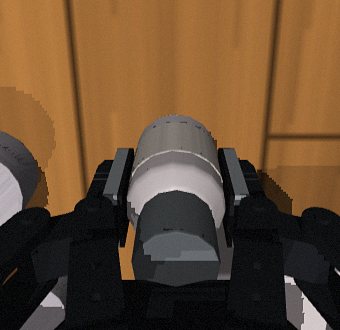

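jog_arm([
  [2, -5, 2],
  [4, -10, 2],
  [7, -15, 2],
  [7, -17.3, 1],
  [7, -17.3, -3],
  [7, -17.3, -6],
  [7, -17.3, -7.5],
  [7, -17.3, -7.8],
], gripper=[0, 0, 0, 0, 0, 0, 0, 0], twist=[0, 0, 0, 0, 0, 0, 0, 0])

```text
clock: 17.5
tcp_pos: [0.5343, -0.2795, 0.0282]
orientation: [-0.001, 0.707, 0.708, -0.0]
wrist_force: [-0.1, -0.1, -0.9]
finger_gap: 0.0367
grip_force: 30.7
```

```bash
python3 - <<'E'
from h import *
s=env.get_state(); print(s['tcp_pos'],s['wrist_force'])
E
```

```text
[ 0.53427318 -0.27946562  0.02820195] [-0.10248586 -0.08505655 -0.88117169]
```

jog_arm([
  [0, 0, -0.2],
  [0, 0, -0.4],
  [0, 0, -0.5],
  [0, 0, -0.5],
  [0, 0, -0.5],
  [0, 0, -0.5],
  [0, 0, -0.5],
  [0, 0, -0.5],
], gripper=[0, 0, 0, 0, 0, 0.3, 0.5, 0.6], twist=[0, 0, 0, 0, 0, 0, 0, 0])

```text
clock: 18.5
tcp_pos: [0.5354, -0.2804, 0.0245]
orientation: [0.0, 0.707, 0.708, 0.0]
wrist_force: [-0.5, 0.6, -0.5]
finger_gap: 0.0511
grip_force: 0.0
```

jog_arm([
  [0, 0, 0],
  [0, 0, 2],
  [0, 0, 5],
  [0, 0, 9],
  [0, 0, 13],
  [-4, 0, 14],
  [-8, 0, 14],
  [-12, 0, 14],
], gripper=[0.65, 0.65, 0.65, 0.65, 0.65, 0.65, 0.9, 0.9], twist=[0, 0, 0, 0, 0, 0, 0, 0])

```text
clock: 19.5
tcp_pos: [0.4143, -0.2803, 0.1647]
orientation: [0.001, 0.707, 0.708, -0.0]
wrist_force: [-0.2, 0.1, 0.4]
finger_gap: 0.0766
grip_force: 0.0
```

```bash
python3 - <<'E'
from h import *
s=env.get_state(); print(s['tcp_pos'],s['clock'])
c=shot('side','s2');P=pts(c)
m=(P[...,2]>.066)&(P[...,2]<.1)&(np.hypot(P[...,0]-.534,P[...,1]+.28)<.04);print(m.sum(),P[m].mean(0),P[m][:,2].max())
a=cv2.imread('pics/s2.png');cv2.imwrite('pics/s2c.png',cv2.resize(a[150:420,250:500],None,fx=2.2,fy=2.2,interpolation=2))
E
```

```text
[ 0.41428232 -0.2803193   0.16468868] 19.5
123 [ 0.53461726 -0.28563945  0.07788407] 0.08678977073453664
```

View pics/s2c.png

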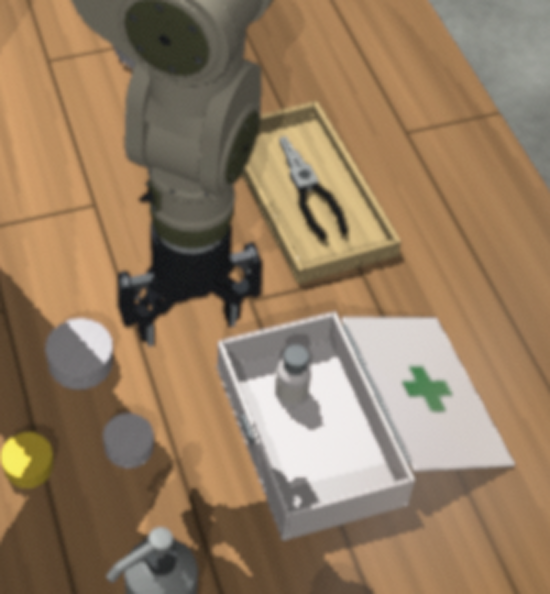

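jog_arm([
  [-3, -0.7, 0],
  [-6.9, -1.5, 0],
  [-6.9, -1.5, -3],
  [-6.9, -1.5, -6],
  [-6.9, -1.5, -8],
  [-6.9, -1.5, -9],
  [-6.9, -1.5, -9],
  [-6.9, -1.5, -9],
], gripper=[0.95, 0.95, 0.95, 0.95, 0.95, 0.95, 0.95, 0.95], twist=[0, 0, 0, 0, 0, 0, 0, 0])

```text
clock: 20.55
tcp_pos: [0.3468, -0.2959, 0.0751]
orientation: [0.001, 0.707, 0.708, -0.0]
wrist_force: [-0.1, -0.3, -0.2]
finger_gap: 0.0811
grip_force: 0.0
```

```bash
python3 - <<'E'
from h import *
c=shot('wrist','w8'); s=env.get_state(); print(s['tcp_pos'],s['joint_pos'].round(2),s['clock'],s['orientation'].round(3))
P=pts(c);m=(abs(P[...,2]-.027)<.006)&(np.hypot(P[...,0]-.3455,P[...,1]+.2955)<.05)
print(m.sum(),P[m].min(0),P[m].max(0),cv2.minEnclosingCircle((P[m][:,:2]*1000).astype(np.float32)))
E
```

```text
[ 0.34687274 -0.29593681  0.0752033 ] [-0.88  0.2  -0.51  0.86  0.    0.69] 20.6 [ 0.001  0.707  0.708 -0.   ]
6455 [ 0.31549935 -0.32138943  0.0210384 ] [ 0.36942621 -0.26657477  0.02879465] ((342.4028625488281, -294.2088928222656), 27.69021987915039)
```

jog_arm([
  [-0.1, 0.1, -2],
  [-0.1, 0.1, -4],
  [-0.1, 0.1, -5.5],
  [-0.1, 0.1, -6.5],
  [-0.1, 0.1, -7.2],
  [-0.1, 0.1, -7.2],
  [-0.1, 0.1, -7.2],
  [-0.1, 0.1, -7.2],
], gripper=[0.95, 0.95, 0.95, 0.95, 0.95, 0.95, 0.95, 0.95], twist=[0, 0, 0, 0, 0, 0, 0, 0])

```text
clock: 21.6
tcp_pos: [0.3456, -0.2947, 0.0028]
orientation: [0.0, 0.707, 0.708, -0.0]
wrist_force: [0.4, 0.3, 0.5]
finger_gap: 0.081
grip_force: 0.0
```

jog_arm([
  [0, 0, 0],
  [0, 0, 0],
  [0, 0, 0],
  [0, 0, 0],
  [0, 0, 0],
  [0, 0, 0],
  [0, 0, 5],
  [0, 0, 11],
], gripper=[0.8, 0.7, 0.6, 0.4, 0.3, 0.3, 0.3, 0.3], twist=[0, 0, 0, 0, 0, 0, 0, 0], squeeze=35)

```text
clock: 22.6
tcp_pos: [0.3443, -0.2932, 0.1122]
orientation: [-0.002, 0.707, 0.708, 0.0]
wrist_force: [1.3, -0.8, -0.6]
finger_gap: 0.0526
grip_force: 37.2
```

```bash
python3 - <<'E'
from h import *
c=shot('wrist','w9'); s=env.get_state(); print(s['tcp_pos'],s['joint_pos'].round(2),s['clock'],s['finger_gap'],s['grip_force'],s['wrist_force'])
cv2.imwrite('pics/w9c.png',cv2.imread('pics/w9.png')[150:480,150:490])
E
```

```text
[ 0.34742839 -0.29677961  0.12044133] [-0.88  0.15 -0.45  0.96  0.    0.69] 22.65 0.05313815205389975 37.30344772338867 [ 0.38157405 -1.54057117  5.66104642]
```

View pics/w9c.png

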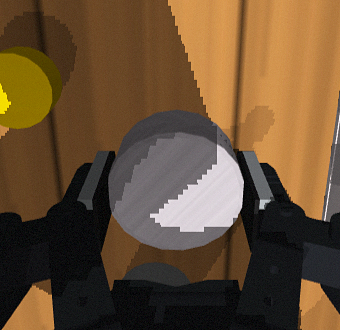

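jog_arm([
  [2, -4, 0],
  [6, -8.3, 0],
  [11, -8.3, 0],
  [15, -8.3, 0],
  [18.8, -8.3, 0],
  [18.8, -8.3, -2],
  [18.8, -8.3, -5.5],
  [18.8, -8.3, -8],
], gripper=[0.3, 0.3, 0.3, 0.3, 0.3, 0.3, 0.3, 0.3], twist=[0, 0, 0, 0, 0, 0, 0, 0])

```text
clock: 23.65
tcp_pos: [0.5327, -0.3765, 0.03]
orientation: [-0.001, 0.707, 0.708, -0.0]
wrist_force: [0.2, -0.5, -0.8]
finger_gap: 0.0523
grip_force: 37.3
```

jog_arm([
  [0, 0, -1],
  [0, 0, -1.7],
  [0, 0, -2.1],
  [0, 0, -2.1],
  [0, 0, -2.1],
  [0, 0, -2.1],
  [0, 0, -2.1],
  [0, 0, -2.1],
], gripper=[0.3, 0.3, 0.3, 0.3, 0.3, 0.6, 0.7, 0.75], twist=[0, 0, 0, 0, 0, 0, 0, 0])

```text
clock: 24.65
tcp_pos: [0.5334, -0.3774, 0.0115]
orientation: [0.0, 0.707, 0.708, 0.0]
wrist_force: [-0.4, -0.1, 0.4]
finger_gap: 0.0639
grip_force: 0.0
```

jog_arm([
  [0, 0, 0],
  [0, 0, 2],
  [0, 0, 5],
  [0, 0, 9],
  [0, 0, 13],
  [-4, 2, 15],
  [-8, 4, 15],
  [-12, 8, 15],
], gripper=[0.8, 0.8, 0.8, 0.8, 0.8, 0.8, 0.8, 0.8], twist=[0, 0, 0, 0, 0, 0, 0, 0])

```text
clock: 25.65
tcp_pos: [0.4125, -0.2977, 0.1617]
orientation: [0.001, 0.707, 0.707, -0.0]
wrist_force: [0.9, -0.0, 0.7]
finger_gap: 0.0682
grip_force: 0.0
```

```bash
python3 - <<'E'
from h import *
c=shot('scene','s3');P=pts(c);s=env.get_state(); print(s['tcp_pos'],s['clock'])
m=(P[...,2]>.022)&(P[...,2]<.042)&(np.hypot(P[...,0]-.534,P[...,1]+.378)<.035);print('tin',m.sum(),P[m].mean(0),P[m][:,2].min())
m=(P[...,2]>.075)&(P[...,2]<.1)&(np.hypot(P[...,0]-.534,P[...,1]+.28)<.03);print('bottle',m.sum(),P[m].mean(0))
E
```

```text
[ 0.40455694 -0.28857412  0.15902914] 25.7
tin 508 [ 0.53586471 -0.37916406  0.02961259] 0.02249088039707936
bottle 119 [ 0.53740333 -0.28204848  0.08061203]
```

View pics/s3.png

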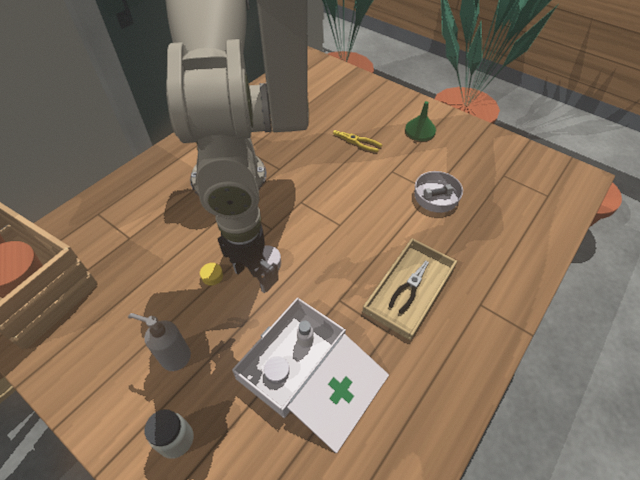

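All four are in place: pliers at (410,288) in the tray, bolt at (438,190) in the dish, and bottle (304,335) and tin (276,371) in the box. The bystanders have not moved.

jog_arm([
  [0, 0, 2],
  [0, 0, 2],
  [0, 0, 2],
  [0, 0, 2],
  [0, 0, 2],
  [0, 0, 2],
  [0, 0, 2],
  [0, 0, 2],
], gripper=[0.8, 0.8, 0.8, 0.8, 0.8, 0.8, 0.8, 0.8], twist=[0, 0, 0, 0, 0, 0, 0, 0])

```text
clock: 26.7
tcp_pos: [0.4133, -0.2973, 0.1813]
orientation: [0.0, 0.707, 0.708, 0.0]
wrist_force: [0.2, -0.8, 0.0]
finger_gap: 0.0684
grip_force: 0.0
```

```bash
python3 -c "
from workcell import env
print(env.hand_in())"
```

```text
the job is handed in; nothing more can be done
None
```

I sorted all four things in the order asked and handed the job in at about 27 s: the pliers are in the tray, the bolt is in the dish, and the bottle (upright) and tin (flat) are in the first aid box. The final picture shows the bystanders and look-alikes where they were; the hand-in returned no verdict.

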